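# Selector lever onto the splined gearbox shaft

## Robot

A 6-joint arm with a two-finger parallel gripper is mounted at the origin on a cart in front of the work surface, level with it; the furniture and walls round the work are solid. World frame = base frame: x ahead of the robot, y to its left, z up, the work surface at z = 0. Lengths are in m, angles in rad, forces in N, time in s.
With the tool pointing down it reaches from about 0.4 to 0.925 m from the base axis. Payload 12.5 kg.
Tool frame: the origin (TCP) lies at the very end of the fingers, on their centre line; the grasp point (between the pads) lies grip_depth behind it (grip_depth is the distance from the TCP to the grasp point, in m); z points along the fingers, y is the line along which they close (so a half turn about z gives the same grasp; the last joint's range is limited). The gripper opens to 95 mm and grips with 3 to 60 N. Pads are 20 mm wide; open, the fingers measure 119 mm over their backs; the gripper's body (75 mm by 180 mm) begins 59 mm behind the grasp point.
Start: joints at [1.021, 0.491, 1.559, -0, 1.092, -0.106], TCP at [0.268, 0.564, 0.215] pointing down, gripper open.
Joint ranges: [-3.1, 3.1], [-0.84, 2.19], [0.05, 2.79], [-1.13, 4.28], [0.06, 2.93], [-2.69, 2.69]. Speed limits (rad/s): [2.22, 2.22, 2.79, 3.14, 3.14, 3.14].

## Interface

Orientations are given as [roll, pitch, yaw] about the fixed x, y, z axes, in that order (R = Rz(yaw) Ry(pitch) Rx(roll)).
In Python, from workcell import * gives the robot as it stands.
- The arm moves only by the tool carry_out, never from a script. Its argument "increments" is one flat list of numbers, 7 for each row, row after row: the shift along the tool's x, y, z in m, then the turn, a rotation vector about the tool's x, y, z in rad, then the gripper command: -1 is fully open, 1 is shut, values between are in proportion. A call has 1 to 12 rows; each row is the pose to reach, as a shift and turn from the pose commanded when the call began, along the tool's axes at that moment; what a row does not reach only later rows make up. A row lasts 1/10 s, in which the tool goes at most 50 mm and 8.59 degrees, less where a joint would pass 70% of its speed; a pose out of reach is approached as far as the arm can. A call with a gripper value outside its range is refused whole. The fingers move at their own pace and stop on an object; "newtons" is the grip in N (left out, the last holds). Time passes only in rows, so rows that repeat a pose let the fingers close. It gives the time, the measured TCP pose, the force, the opening and the grip force at its end, in the units of the state.
- state(): the state, without advancing time (a new reading comes with each control period).
- read_camera(name): name is "scene" or "top" or "wrist"; returns a dict with "pixels" (420x560x3 uint8, blue, green, red), "z_map" (420x560 float32, m along the optical axis (not along the pixel's ray), 0 where there is no reading), "camera_matrix" (3x3 intrinsics, pixels), "R" (3x3) and "t" (3): a world point X has camera coordinates R X + t. Camera axes: x right, y down, z forward; pixel columns grow to the right and rows downward; lengths in m; the calibration is good to about 2 mm. A picture is of the moment at which its call begins.
- sign_off(): hands the job in; it is judged then, once.
The state is a dict: "t": time; "joint_pos": joint angles; "qd": joint speeds; "joint_efforts": joint torques, N m; "tcp_pos": TCP position; "tcp_rot": TCP orientation; "contact_force": force on the tool from outside, world axes, zero at the start; "torque": the same for the moment, N m; "width": opening from 0.0 (shut) to 1.0 (fully open); "gripper_force": force on a finger pad.
Only numpy, scipy, OpenCV 4.12 (cv2) and the standard library are available. Lean on these libraries where they do the work, as an engineer would, in place of code of your own. Each camera call takes 0.05 s, during which the arm holds its last target. There are 200 camera calls.

## Task

Put the long lever back on the polishing machine's gearbox: turn it so that its arm will lie between the two stop pins, and thread its slotted hub over the upright splined shaft until it sits fully home on the boss. Let go of it there, and leave the shorter lever, which does not fit, lying where it is.

Things in the scene. Friction and masses are not known exactly. Their poses are not given: they have to be found in the camera images.
- gearbox: Grey fixed gearbox, 113 x 98 mm, cover top at z 36 mm. Origin: shaft axis at table height, z up. Boss, top at z 46, carries an upright shaft: 18 mm core, four splines along +-x, +-y, each 8 wide, 32 over opposite ones, rounded tops at z 68; cone from z 78 to 92. Its +x points midway between the two stop pins (8 mm thick, at x 46, y +-26, tops at z 56): the fitted lever's arm lies along +x.
- long_lever: Steel lever to fit, 0.2 kg, lying flat, knob up. Origin: centre of hub's underside (z up, 46 mm above gearbox origin when home); +x along the arm. Hub 46 mm wide, 32 tall, grip flats 28 long facing +-y. Bore: four slots along +-x, +-y, 15 mm wide, 36 across; play on the splines about 1.5 mm and 12 degrees; goes on in any of four quarter turns. Arm 16 mm wide, 2 to 12 mm above the underside.
- long_lever_knob (a point): Centre of the top of the black upright knob at the end of the long lever: 110 mm along +x from the hub's axis, 44 mm above the hub's underside. The knob is 18 mm in diameter.
- short_lever: A second loose lever, to be left alone: same hub outside (46 mm wide, 32 mm tall), but a plain round bore of 21 mm that does not pass the splines, and a shorter arm, 65 mm from hub axis to knob. Origin: centre of the hub's underside; +x along its arm.

How it is judged:
By the outcome, as a careful person would: the job done as asked, in the order asked, and still so for the second after the job is handed in, with the robot touching nothing.
It also fails if it takes over 45 s, if anything falls off the work surface, if the arm or the gripper's body presses on something with over 40 N, if the wrist force passes 120 N, or if a joint passes its speed limit or range.

## Working session

There is one attempt and no reset: what is moved stays moved. The work goes in short steps, Python scripts to look and compute and a tool call to move; the robot and the scene stay as the last step left them, time stands still between calls to the robot, and variables do not carry over. Pictures are saved under pics/ and viewed, at most 10 in all, crops included, and the job is handed in when it is done.

Besides the shell and the picture viewer there is one more tool, called after ">>>" as name(argument=value, ...), one argument or row to a line, values as JSON. carry_out: Moves the arm, as the interface text tells. Its arguments: {"type":"object","properties":{"increments":{"type":"array","items":{"type":"number"}},"newtons":{"type":"number"}},"required":["increments"]}

```bash
mkdir -p pics; cat > h.py <<'E'
from workcell import *
import numpy as np, cv2
def cam(n):
    c=read_camera(n); return c
def world(c,z=None):
    K=c["camera_matrix"];Z=c["z_map"].astype(float);v,u=np.mgrid[:420,:560]
    P=np.stack([(u-K[0,2])/K[0,0]*Z,(v-K[1,2])/K[1,1]*Z,Z],-1)
    return (P-c["t"])@c["R"]
def ray(c,u,v,z):
    K=c["camera_matrix"];d=np.linalg.inv(K)@[u,v,1];o=-c["R"].T@c["t"];d=c["R"].T@d
    return o+d*(z-o[2])/d[2]
E
python3 - <<'E'
from h import *
a=cam("top");b=cam("scene")
np.savez("s0.npz",**{f"{n}_{k}":v for n,c in (("top",a),("scene",b)) for k,v in c.items()})
cv2.imwrite("pics/top.png",a["pixels"]);cv2.imwrite("pics/scene.png",b["pixels"])
for c in(a,b): print(-c["R"].T@c["t"],c["camera_matrix"][0,0])
print(state())
import workcell;print([x for x in dir(workcell) if x[0]!='_'])
E
```

```text
[0.30869873 0.01400315 1.16181062] 537.2845274199798
[-0.15873962 -0.85923308  0.74992242] 524.2327782606308
{'t': 0.1, 'joint_pos': array([ 1.02139001e+00,  4.91467622e-01,  1.55939737e+00, -1.92477128e-05,
        1.09172189e+00, -1.05605318e-01]), 'qd': array([-1.20381277e-03, -2.49162048e-03, -1.33037481e-03,  4.50903149e-04,
        4.29531090e-04, -9.84752913e-06]), 'joint_efforts': array([ 3.37184538e-03, -6.13626266e+01, -2.58609849e+01,  6.94155484e-02,
        4.70396248e-02, -2.55181305e-05]), 'tcp_pos': array([0.26822753, 0.56426621, 0.21413681]), 'tcp_rot': array([-3.14060217e+00, -8.78236575e-05,  2.69780049e+00]), 'contact_force': array([ 0.53764325, -0.16178135, -0.00176495]), 'torque': array([ 0.01192635, -0.01054392, -0.00633878]), 'gripper_force': 0.0, 'width': 1.0013867360079107}
['IKError', 'grip_depth', 'read_camera', 'sign_off', 'state']
```

View pics/top.png

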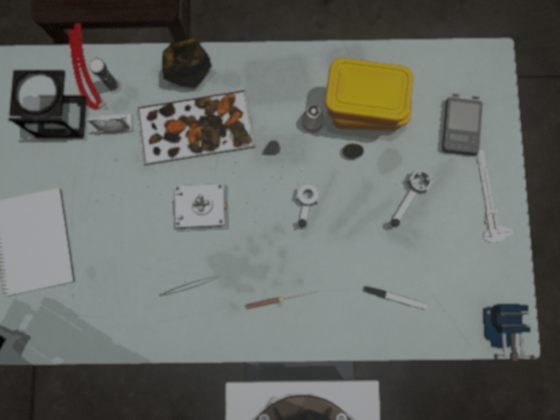

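View pics/scene.png

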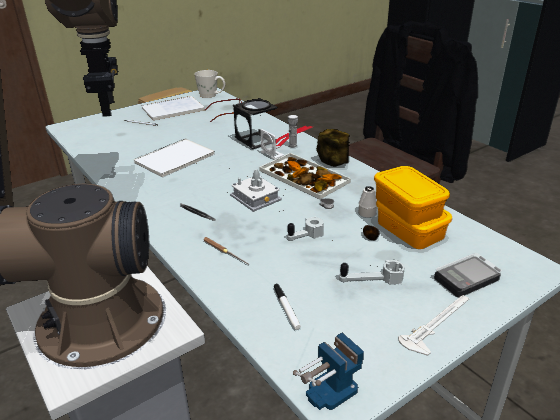

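The top view shows the gearbox at about (202,205), the short lever with hub (308,194) and knob (302,223), and the long lever with hub (419,181) and knob (395,223). The scene view shows the same layout, with the long lever's hub at (392,272) and its knob at (344,270).

```bash
python3 - <<'E'
from h import *
d=np.load("s0.npz");c={k[4:]:d[k] for k in d if k.startswith("top_")}
s={k[6:]:d[k] for k in d if k.startswith("scene_")}
W=world(c);Ws=world(s)
for n,w in(("top",W),("scene",Ws)):
  for nm,(x0,x1,y0,y1) in dict(long=(.34,.62,-.40,-.15),gear=(.3,.56,.13,.35)).items():
    m=(w[...,0]>x0)&(w[...,0]<x1)&(w[...,1]>y0)&(w[...,1]<y1)
    t=m&(abs(w[...,2])<.006);z0=np.median(w[t][:,2])
    for lo,hi in((.005,.018),(.024,.036),(.032,.040),(.040,.052),(.052,.062),(.062,.1)):
      p=w[m&(w[...,2]-z0>lo)&(w[...,2]-z0<hi)]
      if len(p): print(n,nm,round(z0,4),lo,hi,len(p),np.median(p,0).round(4),p.min(0).round(3),p.max(0).round(3))
print("rays hub",ray(c,419,181,.032),"knob",ray(c,395,223,.044),"shaft",ray(c,202,205,.08), "scene hub",ray(s,392,268,.032),"knob",ray(s,344,264,.044))
cv2.imwrite("pics/crop.png",cv2.hconcat([cv2.resize(c["pixels"][165:245,160:240],(400,400),interpolation=2),cv2.resize(c["pixels"][155:235,370:450],(400,400),interpolation=2)]))
E
```

```text
top long 0.0015 0.005 0.018 561 [ 0.5161 -0.2415  0.0106] [ 0.34  -0.4    0.006] [ 0.618 -0.151  0.019]
top long 0.0015 0.024 0.036 232 [ 0.5665 -0.264   0.0329] [ 0.467 -0.29   0.025] [ 0.591 -0.196  0.037]
top long 0.0015 0.032 0.04 112 [ 0.5651 -0.2571  0.0353] [ 0.467 -0.289  0.033] [ 0.59  -0.196  0.041]
top long 0.0015 0.04 0.052 40 [ 0.4759 -0.2041  0.0442] [ 0.468 -0.211  0.042] [ 0.483 -0.196  0.051]
top gear 0.0007 0.005 0.018 478 [0.4732 0.2047 0.0081] [0.301 0.135 0.006] [0.56  0.349 0.018]
top gear 0.0007 0.024 0.036 789 [0.5137 0.22   0.0352] [0.473 0.158 0.025] [0.56  0.264 0.037]
top gear 0.0007 0.032 0.04 1465 [0.5132 0.2164 0.0367] [0.473 0.158 0.033] [0.56  0.264 0.041]
top gear 0.0007 0.04 0.052 277 [0.5139 0.1995 0.0457] [0.474 0.16  0.041] [0.559 0.262 0.053]
top gear 0.0007 0.052 0.062 44 [0.515  0.2325 0.0568] [0.488 0.189 0.053] [0.547 0.253 0.062]
top gear 0.0007 0.062 0.1 122 [0.5176 0.2021 0.0739] [0.503 0.188 0.063] [0.536 0.219 0.095]
scene long 0.0007 0.005 0.018 415 [ 0.5279 -0.2391  0.0116] [ 0.34  -0.37   0.006] [ 0.612 -0.15   0.019]
scene long 0.00
[... 396 characters left out ...]
scene gear 0.0004 0.024 0.036 294 [0.5017 0.1855 0.0344] [0.473 0.154 0.024] [0.56  0.267 0.036]
scene gear 0.0004 0.032 0.04 430 [0.5049 0.1932 0.0364] [0.473 0.156 0.032] [0.56  0.267 0.04 ]
scene gear 0.0004 0.04 0.052 100 [0.5116 0.1961 0.0457] [0.48  0.158 0.04 ] [0.556 0.255 0.052]
scene gear 0.0004 0.052 0.062 52 [0.5161 0.1993 0.0571] [0.491 0.184 0.052] [0.545 0.256 0.062]
scene gear 0.0004 0.062 0.1 77 [0.5187 0.1998 0.0747] [0.504 0.189 0.063] [0.537 0.221 0.093]
rays hub [ 0.56641617 -0.26024271  0.032     ] knob [ 0.47407809 -0.20234828  0.044     ] shaft [0.51142986 0.19796457 0.08      ] scene hub [ 0.56284161 -0.26652988  0.032     ] knob [ 0.47784444 -0.20379703  0.044     ]
```

View pics/crop.png

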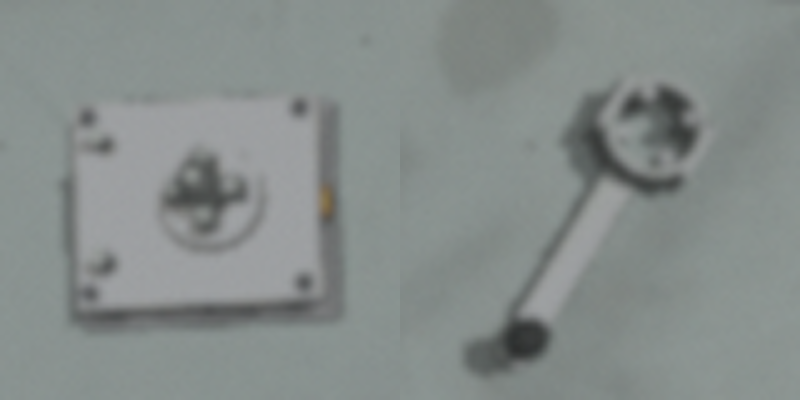

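The left crop shows both stop pins on the gearbox's left edge, at top-view pixels of about (179,194) and (180,217), so the gearbox +x points to world +y. The right crop shows the hub at (419,181) and the knob at (395,223).

```bash
cat >> h.py <<'E'
def inc(p,yaw,s=None):
    """shift in tool axes and rotvec z to reach world p, yaw(deg), tool down"""
    from scipy.spatial.transform import Rotation as R
    s=s or state();R0=R.from_euler("xyz",s["tcp_rot"])
    Rt=R.from_euler("xyz",[np.pi,0,np.radians(yaw)])
    return (R0.inv().apply(np.array(p)-s["tcp_pos"])).round(4),(R0.inv()*Rt).as_rotvec().round(4)
E
python3 - <<'E'
from h import *
print("gd",grip_depth,inc((.519,.203,.26),147))
d=np.load("s0.npz")
for n in("top","scene"):
  c={k[len(n)+1:]:d[k] for k in d if k.startswith(n+"_")};w=world(c)
  m=(w[...,1]>.236)&(w[...,1]<.27)&(w[...,0]>.47)&(w[...,0]<.56)&(w[...,2]>.046)
  for a in(0,1):
    p=w[m&((w[...,0]>.516)==a)];print(n,"pin",len(p),np.median(p,0).round(4))
c=cam("wrist");print(-c["R"].T@c["t"]-state()["tcp_pos"],c["R"][2])
E
```

```text
gd 0.0188 (array([-0.3816, -0.2186, -0.0457]), array([-0.001 , -0.    ,  0.1322]))
top pin 15 [0.4911 0.2478 0.0564]
top pin 15 [0.5433 0.2504 0.0544]
scene pin 13 [0.4923 0.248  0.0523]
scene pin 2 [0.5439 0.2538 0.055 ]
[-0.05897094  0.02787495  0.16980554] [ 0.21094889 -0.10221536 -0.97213815]
```

>>> carry_out(
  increments=[-0.381,-0.218,-0.045,0,0,0.132,-1,-0.381,-0.218,-0.045,0,0,0.132,-1,-0.381,-0.218,-0.045,0,0,0.132,-1,-0.381,-0.218,-0.045,0,0,0.132,-1,-0.381,-0.218,-0.045,0,0,0.132,-1,-0.381,-0.218,-0.045,0,0,0.132,-1,-0.381,-0.218,-0.045,0,0,0.132,-1,-0.381,-0.218,-0.045,0,0,0.132,-1,-0.381,-0.218,-0.045,0,0,0.132,-1,-0.381,-0.218,-0.045,0,0,0.132,-1,-0.381,-0.218,-0.045,0,0,0.132,-1,-0.381,-0.218,-0.045,0,0,0.132,-1],
)

```text
t: 1.35
tcp_pos: [0.5182, 0.2047, 0.2594]
tcp_rot: [-3.141, -0.001, 2.566]
contact_force: [0.4, 0.3, -0.4]
width: 0.999
gripper_force: 0.0
```

```bash
python3 - <<'E'
from h import *
c=cam("wrist");cv2.imwrite("pics/w1.png",c["pixels"]);np.savez("w1.npz",**c)
s=state();print(s["t"],s["tcp_pos"],s["tcp_rot"],s["joint_pos"])
w=world(c)
for nm,lo,hi in(("core",.070,.1),("spl",.060,.072),("pin",.05,.06),("boss",.043,.049),("cover",.033,.039)):
  m=(w[...,2]>lo)&(w[...,2]<hi)&(abs(w[...,0]-.515)<.07)&(abs(w[...,1]-.21)<.09)
  p=w[m];print(nm,len(p),np.median(p,0).round(4) if len(p) else 0,(p.min(0)+p.max(0))/2 if len(p) else 0)
  if nm=="pin":
    for a in(0,1):
      q=p[(p[:,1]>.236)&((p[:,0]>.517)==a)];print(len(q),np.median(q,0).round(4),np.ptp(q,0))
  if nm=="cover":
    r=cv2.minAreaRect(p[:,:2].astype(np.float32));print(r)
print(inc((.566,-.262,.2),147))
E
```

```text
1.4 [0.51807936 0.20496534 0.25945344] [-3.14138287e+00 -4.93378587e-04  2.56710584e+00] [ 2.58061613e-01  3.50316199e-01  1.66752484e+00  2.48069850e-04
  1.12423883e+00 -7.38355137e-01]
core 236 [0.5184 0.2071 0.0837] [0.5202655  0.20604172 0.08211496]
spl 209 [0.5176 0.2074 0.0664] [0.52019182 0.20605869 0.06579777]
pin 132 [0.5158 0.2503 0.0554] [0.51861472 0.22383427 0.05499256]
45 [0.4926 0.2509 0.0554] [0.00768122 0.00765692 0.00685027]
45 [0.5441 0.2528 0.0555] [0.00771707 0.00729759 0.00658872]
boss 657 [0.5146 0.2109 0.0458] [0.51621799 0.21974287 0.04596737]
cover 5558 [0.5162 0.2212 0.0358] [0.51980748 0.21340126 0.03600396]
((0.5200783014297485, 0.21346762776374817), (0.0901123434305191, 0.1050741896033287), 2.02750301361084)
(array([-0.294 , -0.366 ,  0.0594]), array([-0.0002, -0.0005,  0.0015]))
```

View pics/w1.png

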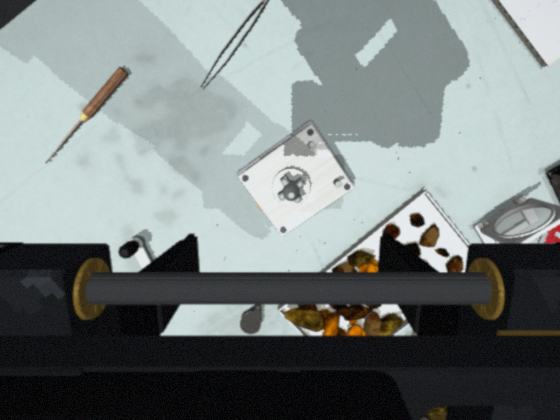

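The wrist view shows the gearbox shaft at about (292,187), with the pins on the side of the sample tray. The pins and cone agree on a shaft at (0.520, 0.206) and a yaw of 92.1°. Next I go to the lever.

>>> carry_out(
  increments=[-0.294,-0.366,0.06,0,0,0,-1,-0.294,-0.366,0.06,0,0,0,-1,-0.294,-0.366,0.06,0,0,0,-1,-0.294,-0.366,0.06,0,0,0,-1,-0.294,-0.366,0.06,0,0,0,-1,-0.294,-0.366,0.06,0,0,0,-1,-0.294,-0.366,0.06,0,0,0,-1,-0.294,-0.366,0.06,0,0,0,-1,-0.294,-0.366,0.06,0,0,0,-1,-0.294,-0.366,0.06,0,0,0,-1,-0.294,-0.366,0.06,0,0,0,-1,-0.294,-0.366,0.06,0,0,0,-1],
)

```text
t: 2.6
tcp_pos: [0.5662, -0.2619, 0.1993]
tcp_rot: [3.141, -0.001, 2.566]
contact_force: [-0.6, 0.8, 0.6]
width: 1.001
gripper_force: 0.0
```

```bash
python3 - <<'E'
from h import *
c=cam("wrist");cv2.imwrite("pics/w2.png",c["pixels"]);np.savez("w2.npz",**c)
s=state();print(s["t"],s["tcp_pos"],s["tcp_rot"])
w=world(c);m0=(abs(w[...,0]-.53)<.12)&(abs(w[...,1]+.24)<.09)
hub=w[m0&(w[...,2]>.028)&(w[...,2]<.036)&(w[...,0]>.525)]
kn=w[m0&(w[...,2]>.040)&(w[...,2]<.048)&(w[...,0]<.51)]
arm=w[m0&(w[...,2]>.008)&(w[...,2]<.016)]
(hc,hr)=cv2.minEnclosingCircle(hub[:,:2].astype(np.float32));(kc,kr)=cv2.minEnclosingCircle(kn[:,:2].astype(np.float32))
hc,kc=np.array(hc),np.array(kc)
print("hub",hc,hr,np.median(hub[:,2]),"knob",kc,kr,np.median(kn[:,2]),"dist",np.linalg.norm(kc-hc),"yaw",np.degrees(np.arctan2(*(kc-hc)[::-1])))
yaw=np.degrees(np.arctan2(*(kc-hc)[::-1]))
print(len(arm),np.median(arm,0));print(inc((*hc,.1),yaw),inc((*hc,.008),yaw))
E
```

```text
2.65 [ 0.56632115 -0.26141711  0.1996022 ] [ 3.14130460e+00 -4.95805330e-04  2.56721952e+00]
hub [ 0.56876314 -0.26288438] 0.02659626491367817 0.03164512212191122 knob [ 0.47686622 -0.20308433] 0.007908523082733154 0.0429994830768724 dist 0.10964072869552485 yaw 146.9467566467577
1396 [ 0.51722283 -0.22923378  0.01170063]
(array([-0.0029,  0.0001,  0.0996]), array([ 0.0003, -0.0005,  0.0025])) (array([-0.0029,  0.    ,  0.1916]), array([ 0.0003, -0.0005,  0.0025]))
```

View pics/w2.png

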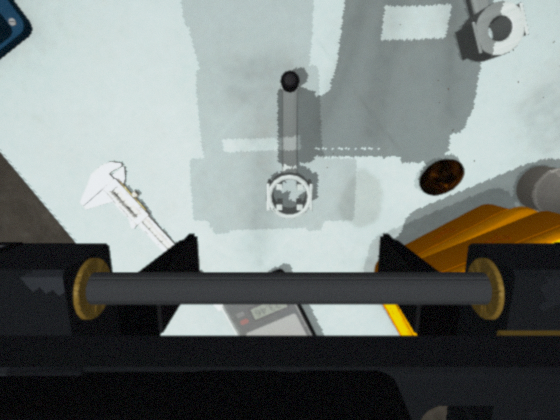

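The wrist view shows the long lever's hub at (290,195) and its knob at (290,80), aligned with the tool. Before descending I check the gripper body's clearance.

```bash
python3 - <<'E'
from h import *
d=np.load("s0.npz")
for n in("top","scene"):
  c={k[len(n)+1:]:d[k] for k in d if k.startswith(n+"_")};w=world(c)
  for hc,yaw in(((.5688,-.2629),147),((.52,.206),92)):
    y=np.radians(yaw);q=w-[*hc,0];a=q[...,0]*np.cos(y)+q[...,1]*np.sin(y);b=q[...,0]*np.sin(y)-q[...,1]*np.cos(y)
    m=(abs(a)<.09)&(abs(b)<.14)&(w[...,2]>.05)&(w[...,2]<.4)&(np.hypot(a,b)>.05)&(c["z_map"]>0)
    for i in np.argwhere(m)[::60]: print(n,yaw,a[tuple(i)].round(3),b[tuple(i)].round(3),w[tuple(i)][2].round(3))
E
```

```text
top 147 -0.09 0.139 0.13
top 147 -0.072 0.137 0.135
top 147 -0.066 0.137 0.131
top 147 -0.074 0.116 0.131
top 147 -0.052 0.138 0.134
top 147 -0.057 0.124 0.13
top 147 -0.061 0.111 0.129
top 147 -0.062 0.098 0.133
top 147 -0.043 0.137 0.105
top 147 -0.044 0.137 0.089
top 147 -0.044 0.137 0.076
top 147 -0.057 0.121 0.056
top 92 0.045 0.027 0.059
scene 147 -0.058 0.139 0.135
scene 147 -0.061 0.13 0.132
scene 147 -0.085 0.121 0.131
scene 147 -0.055 0.107 0.132
scene 147 -0.075 0.097 0.133
scene 147 -0.053 0.118 0.112
scene 147 -0.078 0.106 0.113
scene 147 -0.056 0.116 0.1
scene 147 -0.083 0.109 0.098
scene 147 -0.062 0.108 0.091
scene 147 -0.054 0.123 0.074
scene 147 -0.054 0.134 0.058
scene 147 -0.065 0.113 0.063
scene 147 -0.073 0.098 0.061
scene 92 0.049 0.027 0.055
```

>>> carry_out(
  increments=[-0.003,0,0.12,0,0,0.003,-1,-0.003,0,0.12,0,0,0.003,-1,-0.003,0,0.12,0,0,0.003,-1,-0.003,0,0.15,0,0,0.003,-1,-0.003,0,0.175,0,0,0.003,-1,-0.003,0,0.193,0,0,0.003,-1,-0.003,0,0.193,0,0,0.003,-1,-0.003,0,0.193,0,0,0.003,-1],
)

```text
t: 3.45
tcp_pos: [0.5692, -0.2635, 0.0074]
tcp_rot: [3.141, 0.0, 2.564]
contact_force: [0.4, 0.3, 0.1]
width: 1.001
gripper_force: 0.0
```

>>> carry_out(
  increments=[0,0,0,0,0,0,1,0,0,0,0,0,0,1,0,0,0,0,0,0,1,0,0,0,0,0,0,1,0,0,0,0,0,0,1,0,0,0,0,0,0,1,0,0,0,0,0,0,1,0,0,0,0,0,0,1],
  newtons=50,
)

```text
t: 4.25
tcp_pos: [0.5687, -0.2647, 0.0066]
tcp_rot: [3.141, -0.0, 2.563]
contact_force: [0.7, 0.6, 0.6]
width: 0.481
gripper_force: 50.0
```

Gripped: the opening is 45.7 mm, which matches the hub. I lift and check the hub for slip.

>>> carry_out(
  increments=[0,0,-0.02,0,0,0,1,0,0,-0.05,0,0,0,1,0,0,-0.09,0,0,0,1,0,0,-0.13,0,0,0,1,0,0,-0.16,0,0,0,1,0,0,-0.16,0,0,0,1],
)

```text
t: 4.85
tcp_pos: [0.5699, -0.2654, 0.1706]
tcp_rot: [3.141, 0.006, 2.563]
contact_force: [-0.3, -0.6, -2.1]
width: 0.48
gripper_force: 50.0
```

```bash
cat >> h.py <<'E'
def lever():
    """lever hub/knob relative to tool, from wrist depth"""
    c=cam("wrist");s=state();w=world(c);T=s["tcp_pos"];y=s["tcp_rot"][2]
    q=w-T;a=q[...,0]*np.cos(y)+q[...,1]*np.sin(y);b=q[...,0]*np.sin(y)-q[...,1]*np.cos(y);z=q[...,2]
    ok=c["z_map"]>0
    k=ok&(a>.085)&(a<.135)&(abs(b)<.03)&(z>.02)&(z<.06);k&=z>np.percentile(z[k],90)-.004 if k.any() else k
    ar=ok&(a>.035)&(a<.085)&(abs(b)<.03)&(z>-.025)&(z<.03)
    h=ok&(a>.005)&(a<.03)&(abs(b)<.03)&(z>.012)&(z<.045)
    (kc,kr)=cv2.minEnclosingCircle(np.stack([a[k],b[k]],1).astype(np.float32))
    print("knob ab",np.round(kc,4),round(kr,4),"z",np.median(z[k]).round(4))
    A=np.stack([a[ar],b[ar],z[ar]],1);f=np.polyfit(A[:,0],A[:,1],1);g=np.polyfit(A[:,0],A[:,2],1)
    print("arm n",len(A),"b-slope deg",np.degrees(f[0]).round(2),"b0",f[1].round(4),"z-slope deg",np.degrees(g[0]).round(2),"z at .06",np.polyval(g,.06).round(4))
    if h.any(): print("hub top z",np.median(z[h]).round(4),h.sum())
    return c,s
E
python3 - <<'E'
from h import *
c,s=lever();cv2.imwrite("pics/w3.png",c["pixels"]);print(s["t"],s["tcp_pos"],s["tcp_rot"],s["contact_force"],s["torque"],s["width"])
print(inc((.5201,.206,.20),92.1))
E
```

```text
knob ab [ 0.1085 -0.    ] 0.008 z 0.0376
arm n 3604 b-slope deg 0.37 b0 -0.0003 z-slope deg -0.32 z at .06 0.0073
hub top z 0.0274 3617
4.9 [ 0.56901416 -0.26494597  0.16798243] [3.14148258e+00 2.88225719e-03 2.56284042e+00] [-0.14376482 -0.2201394  -2.62319079] [-0.03939799 -0.004      -0.01294118] 0.48742275491212683
(array([ 0.2985,  0.3675, -0.0328]), array([0.0015, 0.0026, 0.9554]))
```

View pics/w3.png

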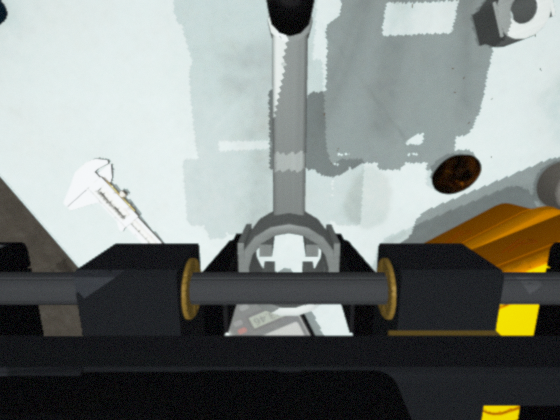

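The wrist view shows the lever held level, with the hub at about (290,255) and the arm running straight up to the knob at (290,15). Next I carry it over the shaft.

>>> carry_out(
  increments=[0.298,0.367,-0.033,0,0,0.955,1,0.298,0.367,-0.033,0,0,0.955,1,0.298,0.367,-0.033,0,0,0.955,1,0.298,0.367,-0.033,0,0,0.955,1,0.298,0.367,-0.033,0,0,0.955,1,0.298,0.367,-0.033,0,0,0.955,1,0.298,0.367,-0.033,0,0,0.955,1,0.298,0.367,-0.033,0,0,0.955,1,0.298,0.367,-0.033,0,0,0.955,1,0.298,0.367,-0.033,0,0,0.955,1,0.298,0.367,-0.033,0,0,0.955,1,0.298,0.367,-0.033,0,0,0.955,1],
)

```text
t: 6.1
tcp_pos: [0.5191, 0.2059, 0.1979]
tcp_rot: [-3.139, 0.001, 1.61]
contact_force: [-0.3, -0.0, -2.6]
width: 0.484
gripper_force: 50.0
```

```bash
python3 - <<'E'
from h import *
c,s=lever();print(s["t"],s["tcp_pos"],s["tcp_rot"],s["contact_force"],s["torque"],s["width"])
w=world(c);y=s["tcp_rot"][2]
for z in(.12,.06): print(inc((.5201,.206,z),92.1))
cv2.imwrite("pics/w4.png",c["pixels"])
E
```

```text
knob ab [0.1091 0.0002] 0.0076 z 0.0354
arm n 3599 b-slope deg 0.34 b0 -0.0004 z-slope deg -0.14 z at .06 0.0047
hub top z 0.0247 3660
6.15 [0.51940817 0.20507659 0.19816718] [-3.13916595e+00  7.41005375e-04  1.60827808e+00] [ 0.31777726 -0.69112504 -1.78571913] [-0.08763814 -0.00575168 -0.02335752] 0.47934676491667966
(array([0.001 , 0.0009, 0.0782]), array([-0.0024,  0.0007,  0.0008]))
(array([0.001 , 0.0011, 0.1382]), array([-0.0024,  0.0007,  0.0008]))
```

View pics/w4.png

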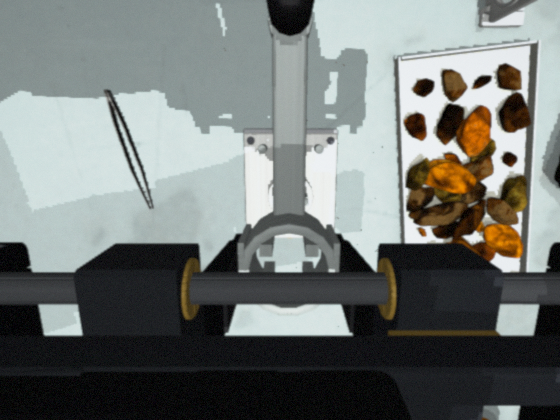

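The pins at (263,148) and (316,148) straddle the arm symmetrically at column 290. I descend to just above the cone and measure the pins relative to the tool.

>>> carry_out(
  increments=[0.001,0.001,0.03,0,0,0,1,0.001,0.001,0.06,0,0,0,1,0.001,0.001,0.078,0,0,0,1,0.001,0.001,0.078,0,0,0,1,0.001,0.001,0.078,0,0,0,1],
)

```text
t: 6.65
tcp_pos: [0.5212, 0.2056, 0.1216]
tcp_rot: [-3.141, 0.0, 1.606]
contact_force: [0.4, 0.5, -1.3]
width: 0.483
gripper_force: 50.0
```

```bash
python3 - <<'E'
from h import *
for i in range(3):
  c,s=lever();print(s["t"],s["tcp_pos"],s["tcp_rot"],s["contact_force"])
  w=world(c)
  P=[]
  for x in(.4926,.5441):
    m=(abs(w[...,0]-x)<.009)&(abs(w[...,1]-.252)<.009)&(w[...,2]>.051)&(w[...,2]<.060)
    p=w[m];P.append((p.min(0)+p.max(0))/2);print(len(p),P[-1].round(4),np.ptp(p,0).round(4))
  y=s["tcp_rot"][2];q=(P[0]+P[1])/2-s["tcp_pos"];print("pinmid a",q[0]*np.cos(y)+q[1]*np.sin(y),"b",q[0]*np.sin(y)-q[1]*np.cos(y))
cv2.imwrite("pics/w5.png",c["pixels"])
E
```

```text
knob ab [0.1089 0.0007] 0.008 z 0.035
arm n 3591 b-slope deg 0.43 b0 -0.0004 z-slope deg -0.08 z at .06 0.0044
hub top z 0.0244 3582
6.7 [0.52146424 0.20588472 0.12224825] [ 3.14099172e+00 -1.40667869e-04  1.60669794e+00] [ 0.28059797 -0.44800624 -2.03058981]
115 [0.4928 0.2513 0.0545] [0.0077 0.0075 0.0061]
111 [0.5443 0.253  0.0544] [0.0074 0.0077 0.0058]
pinmid a 0.04634684092707368 b -0.0012343755560503826
knob ab [0.1086 0.0005] 0.0076 z 0.0354
arm n 3608 b-slope deg 0.4 b0 -0.0001 z-slope deg -0.08 z at .06 0.0047
hub top z 0.0247 3592
6.75 [0.52154212 0.20612438 0.12257342] [ 3.14022141e+00 -3.73287446e-04  1.60692210e+00] [ 0.30483886 -0.20336773 -1.82987433]
111 [0.4929 0.2509 0.0544] [0.0073 0.0076 0.0058]
110 [0.5447 0.2528 0.0543] [0.0076 0.0076 0.0053]
pinmid a 0.04578902771253197 b -0.0010976622582734299
knob ab [0.1084 0.0006] 0.008 z 0.0356
arm n 3595 b-slope deg 0.46 b0 -0.0001 z-slope deg -0.03 z at .06 0.0049
hub top z 0.0249 3601
6.8 [0.52149927 0.20629294 0.12271956] [ 3.13987881e+00 -4.31542319e-04  1.60720592e+00] [-0.44371145 -0.08214932 -1.91199273]
109 [0.4927 0.2511 0.0542] [0.008  0.0075 0.006 ]
107 [0.5443 0.2529 0.0545] [0.0071 0.0075 0.0061]
pinmid a 0.04581373748777466 b -0.0013716465522721215
```

View pics/w5.png

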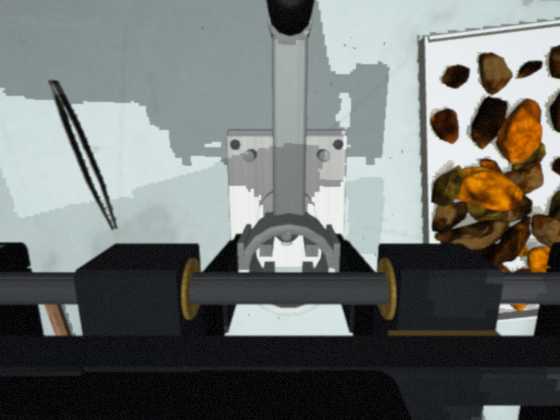

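The pin midpoint is about 1.2 mm to tool −y, and at 46 mm along x as it should be. I shift 1 mm sideways and descend over the cone to just above the splines.

>>> carry_out(
  increments=[0,-0.001,0,0,0,0,1,0,-0.001,0.01,0,0,0,1,0,-0.001,0.018,0,0,0,1,0,-0.001,0.026,0,0,0,1,0,-0.001,0.034,0,0,0,1,0,-0.001,0.041,0,0,0,1,0,-0.001,0.041,0,0,0,1],
)

```text
t: 7.5
tcp_pos: [0.5195, 0.2064, 0.0794]
tcp_rot: [-3.14, 0.0, 1.608]
contact_force: [0.6, 0.4, -2.5]
width: 0.488
gripper_force: 50.0
```

>>> carry_out(
  increments=[0,0,0.004,0,0,0,1,0,0,0.008,0,0,0,1,0,0,0.011,0,0,0,1,0,0,0.014,0,0,0,1,0,0,0.014,0,0,0,1],
)

```text
t: 8.0
tcp_pos: [0.5198, 0.2065, 0.0663]
tcp_rot: [-3.141, 0.0, 1.608]
contact_force: [0.4, -0.4, -1.4]
width: 0.481
gripper_force: 50.0
```

```bash
python3 - <<'E'
from h import *
c,s=lever();print(s["tcp_pos"],s["contact_force"],s["torque"])
E
```

```text
knob ab [0.109  0.0004] 0.008 z 0.0354
arm n 4052 b-slope deg 0.15 b0 0.0001 z-slope deg 6.86 z at .06 0.003
hub top z 0.0247 3798
[0.51986085 0.20654692 0.06650302] [ 0.07703433  0.27295115 -1.90594341] [-0.13116555 -0.02305309 -0.0222207 ]
```

The hub is inside the splines without force. I go on to the boss.

>>> carry_out(
  increments=[0,0,0.004,0,0,0,1,0,0,0.008,0,0,0,1,0,0,0.011,0,0,0,1,0,0,0.0125,0,0,0,1,0,0,0.0125,0,0,0,1],
)

```text
t: 8.55
tcp_pos: [0.5198, 0.2065, 0.0539]
tcp_rot: [-3.141, 0.0, 1.608]
contact_force: [0.1, 0.4, -2.4]
width: 0.483
gripper_force: 50.0
```

```bash
python3 - <<'E'
from h import *
c,s=lever();print(s["tcp_pos"],s["contact_force"],s["torque"])
E
```

```text
knob ab [0.1092 0.0005] 0.008 z 0.0354
arm n 7182 b-slope deg 0.37 b0 -0.0002 z-slope deg 21.61 z at .06 -0.0031
hub top z 0.0247 4293
[0.51989139 0.20654794 0.05402411] [ 0.3580791   0.7600773  -3.09354661] [-0.09318913  0.10372747  0.00058322]
```

Hub top is at about z 0.0787, which is within 1 mm of home. I press 1 mm more, then release.

>>> carry_out(
  increments=[0,0,0.001,0,0,0,1,0,0,0.001,0,0,0,1],
)

```text
t: 8.8
tcp_pos: [0.5199, 0.2065, 0.0531]
tcp_rot: [3.142, -0.0, 1.608]
contact_force: [-0.1, -0.4, -2.7]
width: 0.481
gripper_force: 50.0
```

>>> carry_out(
  increments=[0,0,0,0,0,0,0.3,0,0,0,0,0,0,-0.4,0,0,0,0,0,0,-0.4,0,0,0,0,0,0,-0.4,0,0,0,0,0,0,-0.4,0,0,-0.02,0,0,0,-0.4,0,0,-0.05,0,0,0,-0.4,0,0,-0.1,0,0,0,-0.4,0,0,-0.15,0,0,0,-0.4,0,0,-0.15,0,0,0,-0.4],
)

```text
t: 9.8
tcp_pos: [0.5221, 0.2072, 0.2094]
tcp_rot: [3.131, -0.002, 1.608]
contact_force: [0.2, 0.1, -0.2]
width: 0.702
gripper_force: 0.0
```

```bash
python3 - <<'E'
from h import *
c=cam("wrist");cv2.imwrite("pics/w6.png",c["pixels"]);w=world(c);s=state();print(s["t"],s["tcp_pos"],s["width"])
m0=(abs(w[...,0]-.52)<.03)&(abs(w[...,1]-.206)<.03)
h=w[m0&(w[...,2]>.074)&(w[...,2]<.083)]
k=w[(abs(w[...,0]-.516)<.05)&(abs(w[...,1]-.316)<.03)&(w[...,2]>.083)&(w[...,2]<.1)]
f=lambda p:cv2.minEnclosingCircle(p[:,:2].astype(np.float32))
hc,kc=f(h),f(k);d=np.subtract(kc[0],hc[0])
print("hub",hc,np.median(h[:,2]),"knob",kc,np.median(k[:,2]),np.degrees(np.arctan2(d[1],d[0])))
E
```

```text
9.85 [0.52094442 0.20685285 0.20615188] 0.6995437887815394
hub ((0.5202961564064026, 0.20746463537216187), 0.026397936046123505) 0.07771106242815995 knob ((0.5167800784111023, 0.3168087303638458), 0.00884360820055008) 0.08865242240677147 91.84177331560184
```

View pics/w6.png

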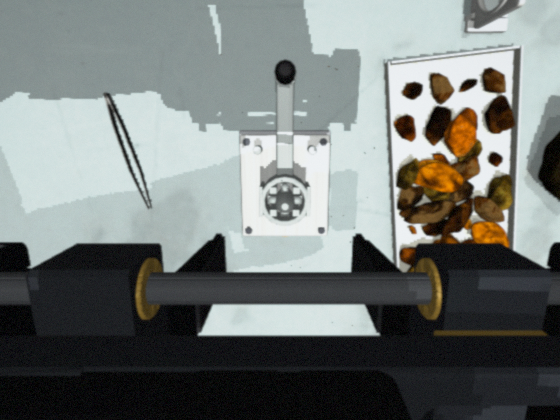

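The view shows the hub on the shaft at (285,200), the arm between the pins at (258,150) and (313,150), and the knob at (285,72). The hub top is at z 0.0777 (home is 0.078), the yaw is 91.8°, and the gripper is clear.

```bash
python3 -c "
from workcell import *
print(sign_off())"
```

```text
the job is handed in; nothing more can be done
None
```

The long lever is fully home on the splined shaft with its arm between the two stop pins, the gripper has let go and is clear, the short lever was not touched, and the job is handed in.

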